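Aim the second spot of a kitchen ceiling bar parallel to the first

TASK

The two-lamp ceiling bar lies on its back on the worktop, ready to go up: one spot is already aimed, the other is still folded down. Swing the folded spot up so that, once you have let go of it, it points the same way as the aimed one (its friction knuckle springs back a little, so look again and correct it); then push lightly with closed fingertips against its side near the open end, the way it tilts, to feel that the knuckle holds, and take the hand away with the two spots still parallel. Do not shift the aimed spot or knock over the spare bulb standing on the board.

Things in the scene. Friction and masses are not known exactly. Their poses are not given: they have to be found in the camera images.
- spot_bar: the ceiling bar, fast on the worktop: plywood board 150 x 380 x 18 mm, its top 20 mm above the worktop, and on it the white bar 58 x 330 x 24 mm. Origin on the worktop surface under the middle of the bar; y runs along the bar, x across it, roughly away from the robot, z up. The board reaches from 50 mm before the bar's middle line to 100 mm behind it
- set_hinge (a point): knuckle axis of the spot to be set, 97 mm above the worktop, 110 mm towards -y of the bar's middle. It turns about the bar's y axis only, from 52 degrees towards the robot to 86 away. It slips above about 0.5 N m (5 N at the open end) and stays; below that its rubber washers only give and spring back. Released after a swing up the spot goes back 5 to 9 degrees, after a swing down 3 to 5
- head_set: the spot to be set, at first folded down away from the robot, nearly level: aluminium cylinder, black rear cap, 300 g. Origin on the knuckle axis; z is the spot's axis, pointing out of the open (light) end; x and y are the bar's when it is upright. Along z: rear cap from 18 mm (30 mm wide) to 28 mm, from there 55 mm in diameter up to the open end at 118 mm
- set_mid (a point): point on the axis of the spot to be set, 73 mm from the knuckle axis (middle of the full-width part); axes as its body
- set_end (a point): centre of the open end of the spot to be set, 118 mm from the knuckle axis; axes as its body
- head_ref: the spot already aimed, the same in make and frame as the other, its knuckle 110 mm towards +y of the bar's middle; its z axis is the direction to match. It leans at most 15 degrees towards the robot or 36 degrees away from it, and has a friction knuckle too: leave it alone
- ref_end (a point): centre of the open end of the aimed spot, 118 mm from its knuckle axis
- bulb_mid (a point): the loose spare bulb, a white cone 51 mm wide and 58 mm high that stands face down on the board, behind the bar between the spots; point 25 mm above its face; axes z up
Mind the look-alikes: they are no part of the job. Leave any purple look-alike of the part that bears bulb_mid alone.

How it is judged:
On the way, in this order (a step that is already met when the one before it is completed fails the run):
1. the folded spot has been swung up and, with the hand off it, points the same way as the aimed one within 3 degrees (angle between the z axis of head_set and the z axis of head_ref, either way round below 0.052 rad and contact force between anything else and head_set below 0.1 N and angular speed of head_set below 0.05 rad/s), for 0.3 s.
2. the fingers push on its side, from before or behind in the direction it tilts, beyond the middle of its length, with more than 1.2 N (contact force between the fingers and head_set above 1.2 N and z of the grasp point in the frame of head_set above 0.06 m and (x of the grasp point in the frame of head_set above 0.022 m or x of the grasp point in the frame of head_set below -0.022 m)), for 0.1 s.
At the end, for the whole second after the job is handed in: The two spots point the same way within 3 degrees, nothing touches the spot that was set and it is at rest; the aimed spot's open end is within 10 mm of where it was and the spare bulb still stands upright (all of step 1 and distance of ref_end from where it was at the start of the episode below 0.01 m and angle between bulb_mid's own z axis and vertical below 0.3 rad).
It fails at once if the aimed spot is shifted: its open end moves more than 10 mm (distance of ref_end from where it was at the start of the episode above 0.01 m).
It fails at once if the spare bulb on the board is knocked over (angle between bulb_mid's own z axis and vertical above 0.6 rad).
It also fails if it takes over 58 s, if anything falls off the work surface, if the arm or the gripper's body presses on something with over 40 N, if the wrist force passes 120 N, or if a joint passes its speed limit or range.

ROBOT

A 7-joint arm with a two-finger parallel gripper is mounted at the origin on a cart in front of the work surface, level with it; the furniture and walls round the work are solid. World frame = base frame: x ahead of the robot, y to its left, z up, the work surface at z = 0. Lengths are in m, angles in rad, forces in N, time in s.
With the tool pointing down it reaches from about 0.425 to 0.875 m from the base axis. Payload 4.7 kg.
Tool frame: the origin (TCP) lies at the very end of the fingers, on their centre line; the grasp point (between the pads) lies 19 mm behind it; z points along the fingers, y is the line along which they close (so a half turn about z gives the same grasp; the last joint's range is limited). The gripper opens to 87 mm and grips with 3 to 60 N. Pads are 19 mm wide; open, the fingers measure 117 mm over their backs; the gripper's body (75 mm by 190 mm) begins 51 mm behind the grasp point.
Start: joints at [1.146, 0.321, -0.07, 1.45, 0.023, 1.371, -0.057], TCP at [0.276, -0.588, 0.223] pointing down, gripper open.
Joint ranges: [-2.86, 2.86], [-0.3, 2.09], [-1.38, 1.24], [0.06, 2.45], [-1.56, 4.7], [0.09, 2.05], [-2.69, 2.69]. Speed limits (rad/s): [2.57, 2.57, 3.14, 3.14, 3.14, 3.14, 3.14].

INTERFACE

Orientations are given as [roll, pitch, yaw] about the fixed x, y, z axes, in that order (R = Rz(yaw) Ry(pitch) Rx(roll)).
In Python, from workcell import manip gives the robot as it stands. The module is installed in compiled form; this text tells all that it offers.
- The arm moves only by the tool send_rows, never from a script. Its argument "series" is a list of rows, each a list of 3 entries, a list of its own where there are three numbers: the turn, a rotation vector about the world's x, y, z scaled (see below), then the shift along the world's x, y, z scaled (see below), then the gripper's target within -1 to 1 (shut at 1, half-way at 0, fully open at -1). In form: [[[wx, wy, wz], [dx, dy, dz], grip], ...]. A call has 1 to 20 rows; each row is the pose to reach, as a shift and turn from the pose commanded when the call began, turning the shorter way round; what a row does not reach only later rows make up. The controller multiplies each number of a shift by 0.1 m and each number of a turn by 2 pi rad. A row lasts 1/10 s, in which the tool goes at most 50 mm and 8.59 degrees, less where a joint would pass 70% of its speed; a pose out of reach is approached as far as the arm can. A call with a number of a shift or a turn outside -1 to 1 is refused whole. A call with a gripper value outside its range is refused whole. The fingers move at their own pace and stop on an object; the grip force is fixed at half the most. Time passes only in rows, so rows that repeat a pose let the fingers close. It gives the time, the measured TCP pose, the force, the opening and the grip force at its end, in the units of the state.
- manip.state(): the state, without advancing time (a new reading comes with each control period).
- manip.snapshot(name): name is "scene" or "top"; returns the picture (420x560x3 uint8, blue, green, red); there is no depth.
- manip.calibration(name): a dict with "K" (3x3 intrinsics, pixels), "R" (3x3) and "t" (3): a world point X has camera coordinates R X + t. Camera axes: x right, y down, z forward; pixel columns grow to the right and rows downward; lengths in m; the calibration is good to about 2 mm. A picture is of the moment at which its call begins. calibration takes no time and is no camera call.
- manip.sign_off(): hands the job in; it is judged then, once.
The state is a dict: "time_s": time; "q": joint angles; "qvel": joint speeds; "tau": joint torques, N m; "tcp_pos": TCP position; "ee_rot": TCP orientation; "force": force on the tool from outside, world axes, zero at the start; "moment": the same for the moment, N m; "finger_gap": opening from 0.0 (shut) to 1.0 (fully open); "grip_force": force on a finger pad.
Only numpy, scipy, OpenCV 4.12 (cv2) and the standard library are available. Lean on these libraries where they do the work, as an engineer would, in place of code of your own. Each camera call takes 0.05 s, during which the arm holds its last target. There are 200 camera calls.

## Working session

There is one attempt and no reset: what is moved stays moved. The work goes in short steps, Python scripts to look and compute and a tool call to move; the robot and the scene stay as the last step left them, time stands still between calls to the robot, and variables do not carry over. Pictures are saved under pics/ and viewed, at most 13 in all, crops included, and the job is handed in when it is done.

Besides the shell and the picture viewer there is one more tool, called as name(argument=value, ...) on one line, values as JSON. send_rows: Moves the arm, as the interface text tells. Shifts and turns lie within -1 to 1; 1 stands for 0.1 m of shift or 2 pi rad of turn. Its arguments: {"type":"object","properties":{"series":{"type":"array"}},"required":["series"]}

```bash
mkdir -p pics
python3 - <<'E'
from workcell import manip
import cv2,numpy as np
s=manip.state();print(s)
for n in("scene","top"):
    im=manip.snapshot(n);cv2.imwrite(f"pics/{n}0.png",im)
    c=manip.calibration(n);R=np.array(c["R"]);print(n,np.round(c["K"],1).tolist(),np.round(R,3).tolist(),np.round(-R.T@np.array(c["t"]),3))
E
```

```text
{'time_s': 0.0, 'q': array([ 1.14611928,  0.32184949, -0.07007263,  1.45166886,  0.02261917,
        1.37078455, -0.05688966]), 'qvel': array([-4.76470074e-05, -1.43942724e-03, -9.40666727e-04,  1.40256716e-04,
       -4.97358610e-04, -6.42294136e-04,  9.60890484e-04]), 'tau': array([-8.51415225e-04, -4.91293252e+01, -4.04530624e-01, -3.12525594e+01,
       -6.39201910e-02,  4.37994674e-02,  1.76368476e-04]), 'tcp_pos': array([ 0.27585043, -0.58795835,  0.2214473 ]), 'ee_rot': array([-3.13967293e+00,  1.19666279e-04,  4.38810279e-01]), 'force': array([-0.01354718,  0.00599698, -0.64400433]), 'moment': array([ 0.00627608, -0.01031949,  0.02054219]), 'grip_force': 0.0, 'finger_gap': 1.0034771483639902}
scene [[471.6, 0.0, 282.5], [0.0, 471.6, 201.2], [0.0, 0.0, 1.0]] [[-0.878, -0.477, 0.026], [-0.228, 0.369, -0.901], [0.42, -0.797, -0.433]] [0.14  0.821 0.586]
top [[427.2, 0.0, 279.6], [0.0, 427.2, 212.6], [0.0, 0.0, 1.0]] [[-0.028, -1.0, -0.007], [-0.986, 0.029, -0.165], [0.165, 0.003, -0.986]] [0.409 0.039 0.986]
```

View pics/scene0.png

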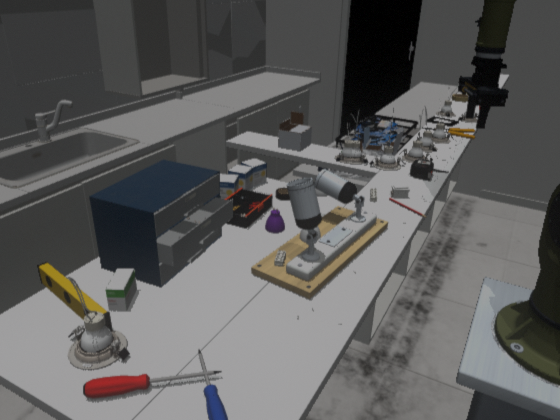

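View pics/top0.png

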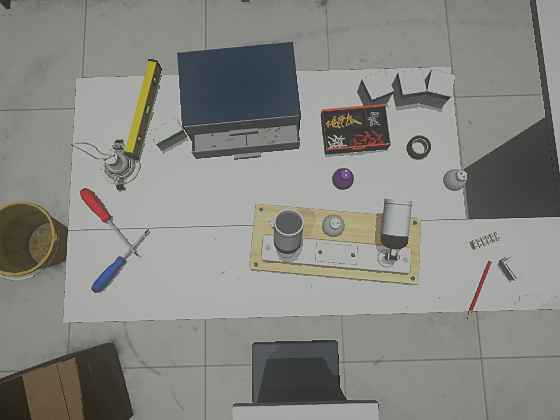

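The top view shows the board at about (250–421, 205–283). The aimed spot is at about (288,230), the folded one at (397,220), and the bulb at (333,226), with the purple look-alike at (343,179). I'll enlarge both views.

Run:
```python
import cv2
a=cv2.imread("pics/top0.png")[190:295,240:430];cv2.imwrite("pics/tc.png",cv2.resize(a,None,fx=4,fy=4,interpolation=2))
a=cv2.imread("pics/scene0.png")[160:290,250:400];cv2.imwrite("pics/sc.png",cv2.resize(a,None,fx=4,fy=4,interpolation=2))
```

```text
(no output)
```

View pics/tc.png

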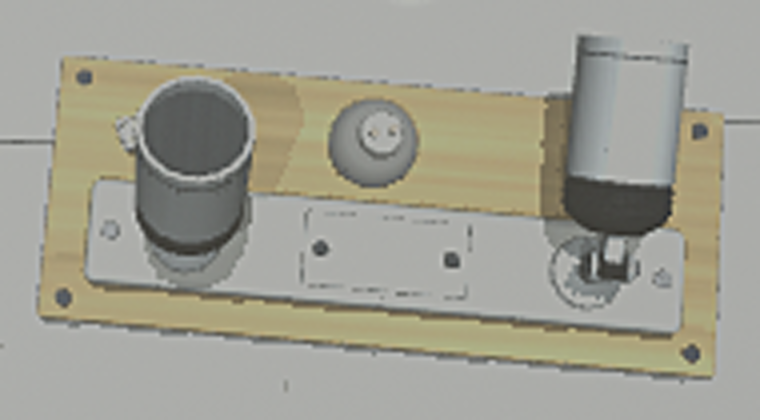

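View pics/sc.png

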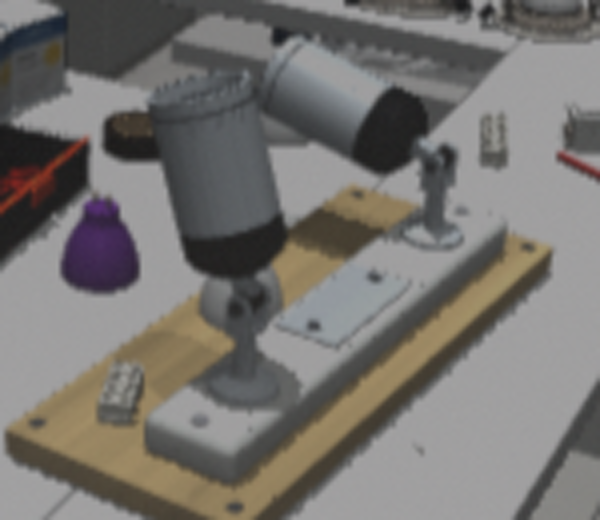

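The top crop has the board corners at (64,57), (722,113), (714,377) and (40,318), the aimed rim centre at (195,130), and the folded spot's end edge from (578,42) to (688,50). In the scene crop the aimed rim is near (203,90).

```bash
cat > h.py <<'E'
import numpy as np,cv2
from scipy.optimize import least_squares
from workcell import manip
C={n:{k:np.array(v) for k,v in manip.calibration(n).items()} for n in("scene","top")}
def proj(n,X):
    c=C[n];p=c["K"]@(c["R"]@np.asarray(X)+c["t"]);return p[:2]/p[2]
def ray(n,uv):
    c=C[n];d=c["R"].T@np.linalg.inv(c["K"])@np.array([*uv,1.]);return -c["R"].T@c["t"],d
def onz(n,uv,z):
    o,d=ray(n,uv);return o+d*(z-o[2])/d[2]
E
cat > m0.py <<'E'
from h import *
full=lambda p:(p[0]/4+240-.4,p[1]/4+190-.4)
P=np.array([onz("top",full(p),.02) for p in[(64,57),(722,113),(714,377),(40,318)]])
print(P.round(4).tolist())
yb=(P[0]-P[1]+P[3]-P[2]);yb/=np.linalg.norm(yb);xb=np.array([yb[1],-yb[0],0])
O=P.mean(0)-.025*xb;O[2]=0
print("len",np.linalg.norm(P[0]-P[1]),np.linalg.norm(P[0]-P[3]),"O",O,"yaw",np.arctan2(xb[1],xb[0]))
z=np.array([0,0,1]);H=O+.097*z
Hs=H-.11*yb;Hr=H+.11*yb
end=lambda h,th:h+.118*(np.sin(th)*xb+np.cos(th)*z)
print("Hs",Hs,"Hr",Hr)
for n,uv,h in[("top",full((195,130)),Hr),("scene",(203/4+250-.4,90/4+160-.4),Hr),("top",full((632,47)),Hs)]:
    for g in(.3,1.3):
        r=least_squares(lambda t:proj(n,end(h,t[0]))-uv,[g]);print(n,np.degrees(r.x),r.fun)
o=onz("top",full((372,142)),.045);print("bulb",o, "rel",(o-O)@xb,(o-O)@yb)
np.savez("geo.npz",O=O,xb=xb,yb=yb,Hs=Hs,Hr=Hr)
E
python3 m0.py
```

```text
[[0.5925, 0.096, 0.02], [0.549, -0.2789, 0.02], [0.4008, -0.2623, 0.02], [0.4439, 0.1122, 0.02]]
len 0.37736790268621695 0.14944669110189282 O [ 0.47173418 -0.08036683  0.        ] yaw -0.11498285581083917
Hs [ 0.45911392 -0.18964048  0.097     ] Hr [0.48435444 0.02890681 0.097     ]
top [18.03560475] [0.3106684  0.02615155]
top [18.03560475] [0.3106684  0.02615155]
scene [17.97534782] [-0.06745787 -1.11021573]
scene [17.97534854] [-0.06745846 -1.11021569]
top [79.03398311] [-0.03951828 -1.85530985]
top [79.03415514] [-0.03956161 -1.85530893]
bulb [ 0.53475321 -0.07557628  0.045     ] rel 0.06205328584079161 0.011989076230961983
```

send_rows(series=[[[0,0,-0.022],[0.655,0.97,0],-1],[[0,0,-0.022],[0.655,0.97,0],-1],[[0,0,-0.022],[0.655,0.97,0],-1]])

```text
time_s: 0.4
tcp_pos: [0.3462, -0.486, 0.2223]
ee_rot: [-3.139, -0.003, 0.308]
force: [0.8, 0.4, 0.5]
finger_gap: 0.999
grip_force: 0.0
```

send_rows(series=[[[0,0,-0.022],[0.655,0.97,0],-1],[[0,0,-0.022],[0.655,0.97,0],-1],[[0,0,-0.022],[0.655,0.97,0],-1]])

```text
time_s: 0.7
tcp_pos: [0.411, -0.3887, 0.2225]
ee_rot: [-3.139, -0.002, 0.17]
force: [0.2, 0.1, 0.3]
finger_gap: 1.0
grip_force: 0.0
```

send_rows(series=[[[0,0,-0.022],[0.655,0.97,0],-1],[[0,0,-0.022],[0.655,0.97,0],-1],[[0,0,-0.022],[0.655,0.97,0],-1]])

```text
time_s: 1.0
tcp_pos: [0.4757, -0.2917, 0.2225]
ee_rot: [-3.139, -0.001, 0.031]
force: [0.3, 0.1, -0.4]
finger_gap: 1.002
grip_force: 0.0
```

send_rows(series=[[[0,0,-0.022],[0.655,0.97,0],-1],[[0,0,-0.022],[0.655,0.97,0],-1],[[0,0,-0.022],[0.655,0.97,0],-1],[[0,0,-0.022],[0.655,0.97,0],-1],[[0,0,-0.022],[0.655,0.97,0],-1]])

```text
time_s: 1.5
tcp_pos: [0.5377, -0.201, 0.2221]
ee_rot: [3.141, 0.001, -0.114]
force: [-0.1, 0.3, 1.2]
finger_gap: 0.999
grip_force: 0.0
```

send_rows(series=[[[0,0,0],[0,0.02,-0.4],-1],[[0,0,0],[0,0.02,-0.7],-1],[[0,0,0],[0,0.02,-0.7],-1]])

```text
time_s: 1.8
tcp_pos: [0.5337, -0.1999, 0.1479]
ee_rot: [-3.14, 0.009, -0.117]
force: [-0.2, -0.3, 0.1]
finger_gap: 1.001
grip_force: 0.0
```

send_rows(series=[[[0,0,0],[0,0,-0.3],-1],[[0,0,0],[0,0,-0.63],-1],[[0,0,0],[0,0,-0.63],-1]])

```text
time_s: 2.1
tcp_pos: [0.5349, -0.1994, 0.0868]
ee_rot: [-3.141, 0.007, -0.116]
force: [0.7, -0.5, -0.1]
finger_gap: 0.999
grip_force: 0.0
```

Run:
```python
from h import *
a=manip.snapshot("top")[150:260,330:480];b=manip.snapshot("scene")[130:240,290:440]
cv2.imwrite("pics/g.png",cv2.resize(np.hstack([a,b]),None,fx=2.6,fy=2.6,interpolation=2))
```

```text
(no output)
```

View pics/g.png

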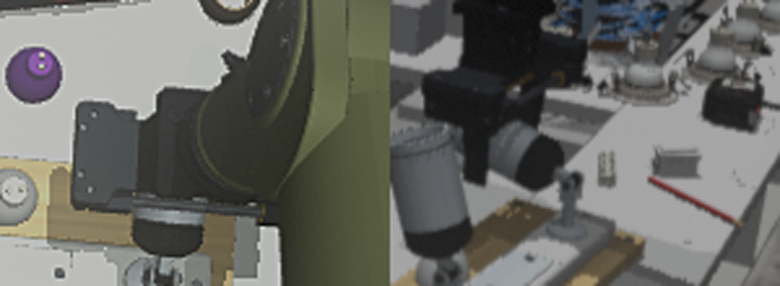

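The open fingers straddle the spot: its cap shows below the hand in the top view, and it looks centred. I'll close the gripper.

send_rows(series=[[[0,0,0],[0,0,0],1],[[0,0,0],[0,0,0],1],[[0,0,0],[0,0,0],1],[[0,0,0],[0,0,0],1],[[0,0,0],[0,0,0],1],[[0,0,0],[0,0,0],1]])

```text
time_s: 2.8
tcp_pos: [0.5387, -0.1976, 0.0898]
ee_rot: [-3.141, -0.001, -0.113]
force: [1.4, 2.3, 0.8]
finger_gap: 0.609
grip_force: 29.9
```

```bash
cat >> h.py <<'E'
from scipy.spatial.transform import Rotation as Ro
g=np.load("geo.npz");xb,yb,Hs,Hr=(g[k] for k in("xb","yb","Hs","Hr"))
def gp():
    s=manip.state();R=Ro.from_euler("xyz",s["ee_rot"]).as_matrix()
    p=s["tcp_pos"]-.019*R[:,2];v=p-Hs
    print("grasp rel hinge: x %.4f y %.4f z %.4f r %.4f th %.1f a %.1f"%(v@xb,v@yb,v[2],np.hypot(v@xb,v[2]),np.degrees(np.arctan2(v@xb,v[2])),np.degrees(np.arctan2(R[:,2]@xb,-R[2,2]))),s["force"].round(1),s["finger_gap"])
    return s,R,v
def arc(ths,a1):
    s,R,v=gp();r=np.hypot(v@xb,v[2]);th0=np.arctan2(v@xb,v[2]);a0=np.arctan2(R[:,2]@xb,-R[2,2])
    for i,t in enumerate(ths):
        t=np.radians(t);a=a0+(np.radians(a1)-a0)*(i+1)/len(ths)
        p=Hs+r*(np.sin(t)*xb+[0,0,np.cos(t)])+(v@yb)*yb
        d=np.sin(a)*xb-np.array([0,0,np.cos(a)])
        print([list((-(a-a0)/2/np.pi*yb).round(4)),list(((p+.019*d-s["tcp_pos"])/.1).round(3)),1])
E
python3 -c "
from h import *
arc([76,71,66,61,56,51,46,40],24)"
```

```text
grasp rel hinge: x 0.0800 y 0.0012 z 0.0118 r 0.0808 th 81.6 a 0.0 [1.4 2.3 0.8] 0.609290401611314
[[np.float64(-0.001), np.float64(-0.0083), np.float64(-0.0)], [np.float64(-0.005), np.float64(0.0), np.float64(0.077)], 1]
[[np.float64(-0.0019), np.float64(-0.0165), np.float64(-0.0)], [np.float64(-0.015), np.float64(0.002), np.float64(0.146)], 1]
[[np.float64(-0.0029), np.float64(-0.0248), np.float64(-0.0)], [np.float64(-0.031), np.float64(0.003), np.float64(0.213)], 1]
[[np.float64(-0.0038), np.float64(-0.033), np.float64(-0.0)], [np.float64(-0.053), np.float64(0.006), np.float64(0.278)], 1]
[[np.float64(-0.0048), np.float64(-0.0413), np.float64(-0.0)], [np.float64(-0.08), np.float64(0.009), np.float64(0.34)], 1]
[[np.float64(-0.0057), np.float64(-0.0496), np.float64(-0.0)], [np.float64(-0.112), np.float64(0.013), np.float64(0.4)], 1]
[[np.float64(-0.0067), np.float64(-0.0578), np.float64(-0.0)], [np.float64(-0.149), np.float64(0.017), np.float64(0.456)], 1]
[[np.float64(-0.0076), np.float64(-0.0661), np.float64(-0.0)], [np.float64(-0.202), np.float64(0.023), np.float64(0.517)], 1]
```

send_rows(series=[[[-0.001,-0.008,0],[-0.005,0,0.077],1],[[-0.002,-0.0165,0],[-0.015,0.002,0.146],1],[[-0.003,-0.025,0],[-0.031,0.003,0.213],1],[[-0.004,-0.033,0],[-0.053,0.006,0.278],1],[[-0.005,-0.041,0],[-0.08,0.009,0.34],1],[[-0.006,-0.05,0],[-0.112,0.013,0.4],1],[[-0.007,-0.058,0],[-0.149,0.017,0.456],1],[[-0.0076,-0.066,0],[-0.202,0.023,0.517],1],[[-0.0076,-0.066,0],[-0.202,0.023,0.517],1]])

```text
time_s: 3.7
tcp_pos: [0.5173, -0.195, 0.141]
ee_rot: [-3.141, -0.419, -0.115]
force: [6.6, 2.1, -6.6]
finger_gap: 0.615
grip_force: 30.2
```

```bash
sed -i 's/round(4))/round(4).tolist())/;s/round(3))/round(3).tolist())/' h.py; python3 -c "
from h import *
print(manip.state()['moment'])
arc([36,32,28,24,20,16,12],40)"
```

```text
[ 0.47941861 -0.26606687  0.10722034]
grasp rel hinge: x 0.0507 y 0.0013 z 0.0614 r 0.0796 th 39.6 a 24.0 [ 6.6  2.1 -6.6] 0.6145178017639864
[[-0.0007, -0.0063, -0.0], [-0.032, 0.004, 0.034], 1]
[[-0.0015, -0.0126, -0.0], [-0.071, 0.008, 0.068], 1]
[[-0.0022, -0.0189, -0.0], [-0.113, 0.013, 0.1], 1]
[[-0.0029, -0.0252, -0.0], [-0.156, 0.018, 0.128], 1]
[[-0.0036, -0.0315, -0.0], [-0.201, 0.023, 0.153], 1]
[[-0.0044, -0.0378, -0.0], [-0.247, 0.028, 0.175], 1]
[[-0.0051, -0.0441, -0.0], [-0.295, 0.034, 0.193], 1]
```

send_rows(series=[[[-0.001,-0.006,0],[-0.032,0.004,0.034],1],[[-0.0015,-0.0126,0],[-0.071,0.008,0.068],1],[[-0.002,-0.019,0],[-0.113,0.013,0.1],1],[[-0.003,-0.025,0],[-0.156,0.018,0.128],1],[[-0.0036,-0.0315,0],[-0.201,0.023,0.153],1],[[-0.0044,-0.038,0],[-0.247,0.028,0.175],1],[[-0.005,-0.044,0],[-0.295,0.034,0.193],1],[[-0.005,-0.044,0],[-0.295,0.034,0.193],1],[[-0.005,-0.044,0],[-0.295,0.034,0.193],1]])

```text
time_s: 4.6
tcp_pos: [0.4913, -0.1921, 0.1585]
ee_rot: [-3.138, -0.694, -0.113]
force: [8.1, 3.3, -5.0]
finger_gap: 0.616
grip_force: 30.1
```

```bash
python3 -c "
from h import *
gp()
a=manip.snapshot('top')[180:290,240:430];b=manip.snapshot('scene')[140:250,270:420]
cv2.imwrite('pics/u.png',cv2.resize(np.hstack([a,b]),None,fx=2.3,fy=2.3,interpolation=2))
"
```

```text
grasp rel hinge: x 0.0201 y 0.0011 z 0.0761 r 0.0787 th 14.8 a 39.7 [ 8.1  3.3 -5. ] 0.6157706783005038
```

View pics/u.png

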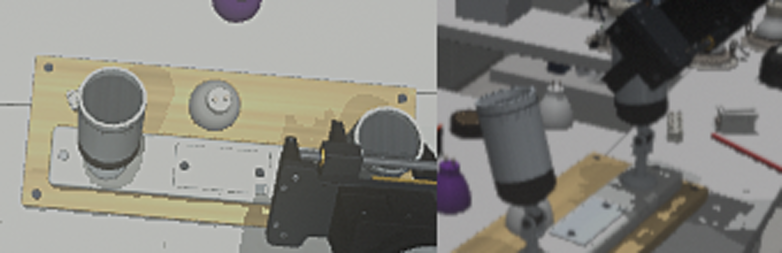

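The top view shows the set rim at (388,140) and the aimed rim at (112,97). The set spot leans about 7–8° less than the aimed one, which should suit the springback. I'll release it and back off along the tool.

send_rows(series=[[[0,0,0],[0,0,0],-1],[[0,0,0],[0,0,0],-1],[[0,0,0],[0,0,0],-1],[[0,0,0],[0,0,0],-1],[[0,0,0],[-0.2,0.02,0.24],-1],[[0,0,0],[-0.45,0.05,0.54],-1],[[0,0,0],[-0.7,0.08,0.84],-1],[[0,0,0],[-0.7,0.08,0.84],-1]])

```text
time_s: 5.5
tcp_pos: [0.4743, -0.1883, 0.1357]
ee_rot: [-3.086, -0.643, -0.139]
force: [-0.4, -1.0, -0.3]
finger_gap: 0.994
grip_force: 0.0
```

send_rows(series=[[[0,0,0],[-0.5,0,0.1],1],[[0,0,0],[-1,0,0.2],1],[[0,0,0],[-1,0,0.2],1],[[0,0,0],[-1,0,0.2],1],[[0,0,0],[-1,0,0.2],1]])

```text
time_s: 6.0
tcp_pos: [0.4077, -0.2099, 0.1014]
ee_rot: [-3.021, -0.617, -0.164]
force: [-0.2, 0.0, -0.5]
finger_gap: 0.632
grip_force: 0.0
```

```bash
python3 -c "
from h import *
gp()
a=manip.snapshot('top');cv2.imwrite('pics/top1.png',a);b=manip.snapshot('scene');cv2.imwrite('pics/scene1.png',b)
a=a[190:285,240:430];b=b[140:290,270:400]
cv2.imwrite('pics/r1.png',cv2.resize(a,None,fx=4,fy=4,interpolation=2))
"
```

```text
grasp rel hinge: x -0.0598 y -0.0278 z 0.0198 r 0.0629 th -71.7 a 35.6 [-0.2  0.  -0.5] 0.6321653983345569
```

View pics/r1.png

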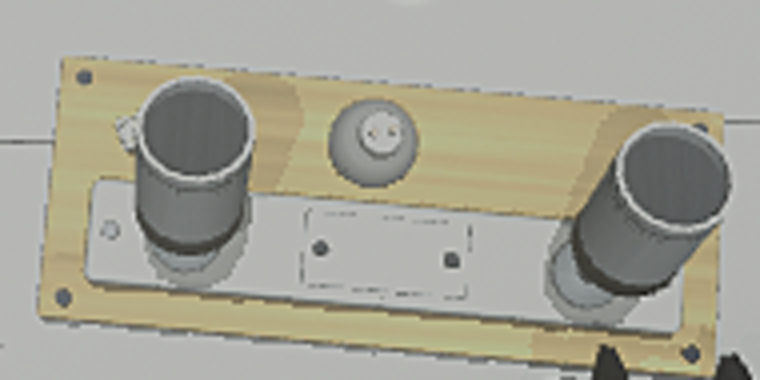

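The set spot came through upright: its rim centre is at crop (674,178) and the aimed one's is at (195,130). The fingers sit in front of the bar at (605–735,360); the arm hit a limit while backing off.

```bash
cat >> h.py <<'E'
z=np.array([0,0,1.])
end=lambda h,th:h+.118*(np.sin(th)*xb+np.cos(th)*z)
def lean(n,uv,h):
    r=least_squares(lambda t:proj(n,end(h,t[0]))-uv,[.3]);return np.degrees(r.x[0]).round(2),r.fun.round(2)
E
python3 -c "
from h import *
f=lambda p:(p[0]/4+239.6,p[1]/4+189.6)
print(lean('top',f((195,130)),Hr),lean('top',f((674,178)),Hs))
im=cv2.imread('pics/top1.png');hs=cv2.cvtColor(im,cv2.COLOR_BGR2HSV)
print(manip.state()['q'].round(3))
for h,c in((Hr,(288.3,222.1)),(Hs,(408,234))):
  # bright rim pixels near ellipse
  cx,cy=c;v=hs[:,:,2].astype(float)
  pts=[]
  for a in np.arange(0,2*np.pi,np.pi/36):
    rr=np.arange(11,17,.25);X=(cx+rr*np.cos(a)).astype(np.float32);Y=(cy+rr*np.sin(a)*.93).astype(np.float32)
    p=cv2.remap(v.astype(np.float32),X[None],Y[None],1)[0];i=np.argmax(p[:]);pts.append((X[i],Y[i]))
  e=cv2.fitEllipse(np.array(pts,np.float32));print(e,lean('top',e[0],h))
"
```

```text
(np.float64(18.04), array([0.31, 0.03])) (np.float64(16.41), array([ 0.77, -0.04]))
[ 1.46  -0.301 -0.623  2.448 -1.019  0.772 -0.167]
((288.2158508300781, 221.50680541992188), (25.314855575561523, 29.246511459350586), 95.58790588378906) (np.float64(18.61), array([0.49, 0.04]))
((408.9084777832031, 233.50057983398438), (25.6617431640625, 30.003713607788086), 116.47940826416016) (np.float64(16.95), array([-0.07,  0.  ]))
```

```bash
python3 -c "
from h import *
s,R,v=gp()
T=np.stack([xb,-yb,-z],1)
print((Ro.from_matrix(T@R.T).as_rotvec()/2/np.pi).round(4), s['force'],s['tcp_pos'])
b=cv2.imread('pics/scene1.png')[140:290,270:400]
cv2.imwrite('pics/s1.png',cv2.resize(b,None,fx=4,fy=4,interpolation=2))
"
```

```text
grasp rel hinge: x -0.0593 y -0.0269 z 0.0198 r 0.0626 th -71.6 a 35.6 [0.  0.3 0. ] 0.5392176303815899
[-0.0049  0.0997  0.0013] [0.02323296 0.27198668 0.00987604] [ 0.40821476 -0.20904654  0.10139046]
```

View pics/s1.png

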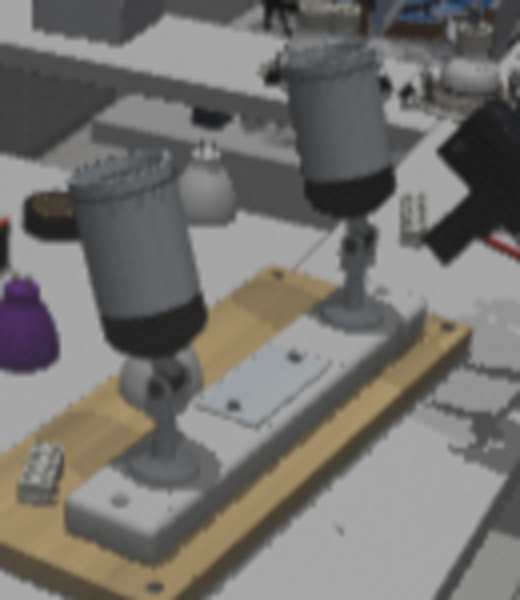

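The scene view shows both spots upright, the aimed rim at (123,170) and the set rim at (331,57), with the fingers clear in front. Next I'll cross-check the lean in this view, turn the hand upright and raise it.

```bash
python3 -c "
from h import *
for p,h in(((331,57),Hs),((123,170),Hr)): print(lean('scene',(p[0]/4+269.6,p[1]/4+139.6),h))
"
```

```text
(np.float64(16.14), array([-0.1 , -1.51]))
(np.float64(17.98), array([-0.07, -1.11]))
```

send_rows(series=[[[0,0.025,0],[0,0,0.2],1],[[0,0.05,0],[0,0,0.4],1],[[0,0.075,0],[0,0,0.5],1]])

```text
time_s: 6.4
tcp_pos: [0.4074, -0.2081, 0.1506]
ee_rot: [-3.068, -0.286, -0.134]
force: [1.2, 1.0, -0.7]
finger_gap: 0.264
grip_force: 0.0
```

send_rows(series=[[[-0.005,0.025,0],[0,0.05,0.4],1],[[-0.009,0.045,0],[0.03,0.1,0.8],1],[[-0.009,0.045,0],[0.06,0.18,1],1],[[-0.009,0.045,0],[0.06,0.18,1],1]])

```text
time_s: 6.8
tcp_pos: [0.4185, -0.1888, 0.2534]
ee_rot: [3.123, -0.023, -0.113]
force: [-0.1, 0.2, 0.8]
finger_gap: 0.013
grip_force: 0.0
```

```bash
python3 -c "
from h import *
s,R,v=gp()
T=np.stack([xb,-yb,-z],1)
print((Ro.from_matrix(T@R.T).as_rotvec()/2/np.pi).round(4),s['tcp_pos'],s['q'].round(2),s['force'])
t=np.radians(16.3)
for gap in(.015,.0):
  p=Hs+.095*(np.sin(t)*xb+np.cos(t)*z)-(.0275+gap)*(np.cos(t)*xb-np.sin(t)*z)-.0095*xb;print(p,((p-s['tcp_pos'])/.1).round(2))
"
```

```text
grasp rel hinge: x -0.0409 y -0.0034 z 0.1754 r 0.1801 th -13.1 a 1.3 [-0.1  0.2  0.8] 0.012732975769665766
[ 0.0034  0.0034 -0.0003] [ 0.41849235 -0.18876513  0.25336252] [ 1.33 -0.15 -0.87  1.85 -0.11  1.36 -1.2 ] [-0.1155161   0.15841391  0.76609652]
[ 0.43564155 -0.1869296   0.20010984] [ 0.17  0.02 -0.53]
[ 0.44994357 -0.18858137  0.19589984] [ 0.31  0.   -0.57]
```

send_rows(series=[[[0.003,0.003,0],[0,0,-0.3],1],[[0.003,0.003,0],[0.05,0,-0.57],1],[[0.003,0.003,0],[0.15,0,-0.57],1],[[0.003,0.003,0],[0.2,0,-0.57],1],[[0.003,0.003,0],[0.25,0,-0.57],1],[[0.003,0.003,0],[0.27,0,-0.57],1],[[0.003,0.003,0],[0.27,0,-0.57],1]])

```text
time_s: 7.5
tcp_pos: [0.4417, -0.1906, 0.1936]
ee_rot: [3.141, 0.003, -0.119]
force: [-0.1, -0.2, -0.4]
finger_gap: 0.005
grip_force: 0.0
```

send_rows(series=[[[0,0,0],[0.03,0,0],1],[[0,0,0],[0.06,0,0],1],[[0,0,0],[0.06,0,0],1]])

```text
time_s: 7.8
tcp_pos: [0.4478, -0.1907, 0.1935]
ee_rot: [3.141, 0.003, -0.12]
force: [-0.0, -0.4, 0.3]
finger_gap: 0.007
grip_force: 0.0
```

send_rows(series=[[[0,0,0],[0.02,0,0],1],[[0,0,0],[0.04,0,0],1],[[0,0,0],[0.04,0,0],1]])

```text
time_s: 8.1
tcp_pos: [0.4513, -0.1907, 0.1932]
ee_rot: [3.141, 0.004, -0.12]
force: [-1.0, -0.3, 0.5]
finger_gap: 0.004
grip_force: 0.5
```

send_rows(series=[[[0,0,0],[0.02,0,0],1],[[0,0,0],[0.03,0,0],1],[[0,0,0],[0.03,0,0],1]])

```text
time_s: 8.4
tcp_pos: [0.454, -0.1908, 0.1932]
ee_rot: [3.141, 0.005, -0.12]
force: [-1.9, -0.1, 0.1]
finger_gap: 0.004
grip_force: 1.1
```

send_rows(series=[[[0,0,0],[0.02,0,0],1],[[0,0,0],[0.035,0,0],1],[[0,0,0],[0.035,0,0],1],[[0,0,0],[0.035,0,0],1]])

```text
time_s: 8.8
tcp_pos: [0.4574, -0.1908, 0.1931]
ee_rot: [3.141, 0.005, -0.12]
force: [-3.2, -1.2, -1.0]
finger_gap: 0.007
grip_force: 1.6
```

send_rows(series=[[[0,0,0],[-0.2,0,0],1],[[0,0,0],[-0.3,0,0.2],1],[[0,0,0],[-0.35,0,0.7],1],[[0,0,0],[-0.35,0,1],1],[[0,0,0],[-0.35,0,1],1]])

```text
time_s: 9.3
tcp_pos: [0.4268, -0.1912, 0.2984]
ee_rot: [3.136, -0.007, -0.119]
force: [0.2, 0.5, 0.5]
finger_gap: 0.001
grip_force: 0.0
```

send_rows(series=[[[0,0,0],[0,-0.5,0],1],[[0,0,0],[0,-1,0],1],[[0,0,0],[0,-1,0],1],[[0,0,0],[0,-1,0],1]])

```text
time_s: 9.7
tcp_pos: [0.4235, -0.2911, 0.2923]
ee_rot: [-3.139, 0.002, -0.121]
force: [-0.2, 0.3, 0.1]
finger_gap: 0.012
grip_force: 0.0
```

send_rows(series=[[[0,0,0],[0,-0.5,0],1],[[0,0,0],[0,-1,0],1],[[0,0,0],[0,-1,0],1],[[0,0,0],[0,-1,0],1]])

```text
time_s: 10.1
tcp_pos: [0.4237, -0.3899, 0.2926]
ee_rot: [-3.139, 0.003, -0.119]
force: [1.1, 0.8, -0.0]
finger_gap: 0.005
grip_force: 0.0
```

```bash
python3 -c "
from h import *
im=manip.snapshot('top');cv2.imwrite('pics/top2.png',im);cv2.imwrite('pics/scene2.png',manip.snapshot('scene'))
cv2.imwrite('pics/r2.png',cv2.resize(im[190:285,240:430],None,fx=4,fy=4,interpolation=2))
for f in('top0','top1','top2'):
 v=cv2.cvtColor(cv2.imread(f'pics/{f}.png'),cv2.COLOR_BGR2HSV)[:,:,2].astype(np.float32)
 for h,(cx,cy) in((Hr,(288.3,222.1)),(Hs,(408,234))):
  pts=[]
  for a in np.arange(0,2*np.pi,np.pi/36):
    rr=np.arange(11,17,.25);X=(cx+rr*np.cos(a)).astype(np.float32);Y=(cy+rr*np.sin(a)*.93).astype(np.float32)
    i=np.argmax(cv2.remap(v,X[None],Y[None],1)[0]);pts.append((X[i],Y[i]))
  e=cv2.fitEllipse(np.array(pts,np.float32));print(f,e[0],lean('top',e[0],h))
"
```

```text
top0 (288.2158508300781, 221.50680541992188) (np.float64(18.61), array([0.49, 0.04]))
top0 (407.887939453125, 233.9158935546875) (np.float64(16.6), array([ 0.97, -0.05]))
top1 (288.2158508300781, 221.50680541992188) (np.float64(18.61), array([0.49, 0.04]))
top1 (408.9084777832031, 233.50057983398438) (np.float64(16.95), array([-0.07,  0.  ]))
top2 (288.20684814453125, 221.50555419921875) (np.float64(18.61), array([0.5 , 0.04]))
top2 (408.9084777832031, 233.50057983398438) (np.float64(16.95), array([-0.07,  0.  ]))
```

View pics/r2.png

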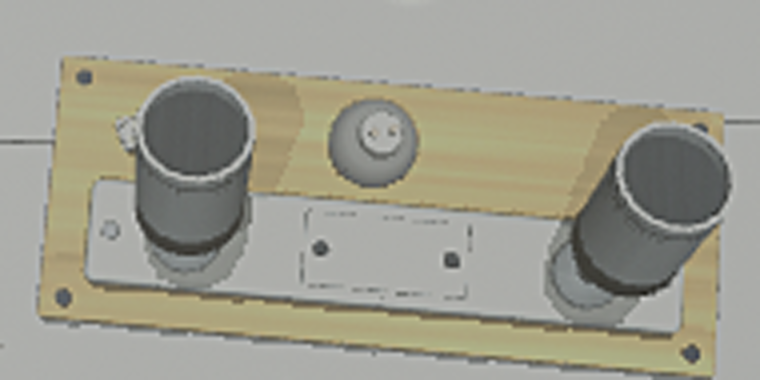

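The push reached 3.2 N and neither spot moved: the rims are still at crop (195,130) and (674,178), and the bulb is standing. I'll do one sharper check of the angle difference before handing in.

```bash
python3 -c "
from h import *
f=lambda p,o:(p[0]/4+o[0]-.4,p[1]/4+o[1]-.4)
# yaw from the bar's own long edges (z=.044) as well
B=[onz('top',f(p,(240,190)),.044) for p in((90,180),(685,230),(85,275),(680,332))]
B=np.array(B);d=(B[0]-B[1]+B[2]-B[3]);print('bar yaw',np.arctan2(-d[0],d[1]),'board',np.arctan2(xb[1],xb[0]))
v=cv2.cvtColor(cv2.imread('pics/top2.png'),cv2.COLOR_BGR2HSV)[:,:,2].astype(np.float32)
for h,(cx,cy),t in((Hr,(288.3,222.1),18),(Hs,(408.5,233.8),16.5)):
 for k in range(4):
  pts=[];tt=np.radians(t);E=end(h,tt);xx=np.cos(tt)*xb-np.sin(tt)*z
  for a in np.arange(0,2*np.pi,np.pi/60):
   q=np.array([proj('top',E+r*(np.cos(a)*xx+np.sin(a)*yb)) for r in np.arange(.023,.032,.00025)],np.float32)+[cx,cy]-proj('top',E)
   q=q.astype(np.float32);w=cv2.remap(v,q[None,:,0],q[None,:,1],1)[0];w=np.clip(w-w.max()*.85,0,None)
   pts.append((q*w[:,None]).sum(0)/w.sum())
  e=cv2.fitEllipse(np.array(pts,np.float32));(cx,cy)=e[0];t=lean('top',e[0],h)[0]
 print(e,t)
"
```

```text
bar yaw -0.11802716673664183 board -0.11498285581083917
((288.2576904296875, 221.04339599609375), (26.196439743041992, 30.656532287597656), 96.83047485351562) 19.08
((409.5518798828125, 233.37989807128906), (26.252901077270508, 31.98344612121582), 117.16875457763672) 17.03
```

All estimates agree that the set spot leans about 1.7° short of the aimed one. There is plenty of time, so I'll nudge it a little past slip to widen the margin, watching the force.

send_rows(series=[[[0,0,0],[0,0.5,0],1],[[0,0,0],[0,1,0],1],[[0,0,0],[0,1,0],1]])

```text
time_s: 10.5
tcp_pos: [0.4259, -0.2806, 0.2945]
ee_rot: [3.139, 0.003, -0.106]
force: [0.5, -0.3, 0.4]
finger_gap: 0.001
grip_force: 0.0
```

send_rows(series=[[[0,0,0],[0,0.5,0],1],[[0,0,0],[0,1,0],1],[[0,0,0],[0,1,0],1],[[0,0,0],[0,1,0],1]])

```text
time_s: 10.9
tcp_pos: [0.4235, -0.1881, 0.2939]
ee_rot: [3.136, 0.003, -0.115]
force: [-0.3, -0.1, -0.1]
finger_gap: 0.005
grip_force: 0.0
```

send_rows(series=[[[0,0,0],[0,0,-0.4],1],[[0,0,0],[0,0,-0.8],1],[[0,0,0],[0,0,-1],1],[[0,0,0],[0.1,0,-1],1],[[0,0,0],[0.2,0,-1],1],[[0,0,0],[0.25,0,-1],1],[[0,0,0],[0.25,0,-1],1]])

```text
time_s: 11.6
tcp_pos: [0.4484, -0.1907, 0.1933]
ee_rot: [-3.141, 0.003, -0.119]
force: [-0.7, -0.8, -0.5]
finger_gap: 0.004
grip_force: 0.0
```

Earlier 0.4574 gave 3.2 N without slip. This time I'll go to about 0.462.

send_rows(series=[[[0,0,0],[0.04,0,0],1],[[0,0,0],[0.08,0,0],1],[[0,0,0],[0.12,0,0],1],[[0,0,0],[0.14,0,0],1],[[0,0,0],[0.14,0,0],1]])

```text
time_s: 12.1
tcp_pos: [0.4613, -0.1908, 0.1929]
ee_rot: [3.141, 0.005, -0.12]
force: [-4.4, -0.6, -0.4]
finger_gap: 0.003
grip_force: 1.7
```

send_rows(series=[[[0,0,0],[0.015,0,0],1],[[0,0,0],[0.015,0,0],1],[[0,0,0],[0.015,0,0],1]])

```text
time_s: 12.4
tcp_pos: [0.4633, -0.1906, 0.1933]
ee_rot: [3.141, 0.004, -0.12]
force: [-4.9, -0.5, -1.4]
finger_gap: 0.005
grip_force: 1.7
```

send_rows(series=[[[0,0,0],[0.02,0,0],1],[[0,0,0],[0.02,0,0],1],[[0,0,0],[0.02,0,0],1]])

```text
time_s: 12.7
tcp_pos: [0.4656, -0.1905, 0.1934]
ee_rot: [3.141, 0.003, -0.12]
force: [-3.7, -1.1, -0.9]
finger_gap: 0.008
grip_force: 1.6
```

send_rows(series=[[[0,0,0],[-0.2,0,0],1],[[0,0,0],[-0.4,0,0.2],1],[[0,0,0],[-0.42,0,0.7],1],[[0,0,0],[-0.42,0,1],1],[[0,0,0],[-0.42,0,1],1]])

```text
time_s: 13.2
tcp_pos: [0.4276, -0.1914, 0.2985]
ee_rot: [3.136, -0.008, -0.119]
force: [0.5, -0.4, -0.7]
finger_gap: 0.003
grip_force: 0.0
```

send_rows(series=[[[0,0,0],[0,-0.5,0],1],[[0,0,0],[0,-1,0],1],[[0,0,0],[0,-1,0],1],[[0,0,0],[0,-1,0],1]])

```text
time_s: 13.6
tcp_pos: [0.4242, -0.2913, 0.2924]
ee_rot: [-3.139, 0.002, -0.121]
force: [0.3, 0.6, -0.7]
finger_gap: 0.004
grip_force: 0.0
```

send_rows(series=[[[0,0,0],[0,-0.5,0],1],[[0,0,0],[0,-1,0],1],[[0,0,0],[0,-1,0],1],[[0,0,0],[0,-1,0],1]])

```text
time_s: 14.0
tcp_pos: [0.4244, -0.39, 0.2927]
ee_rot: [-3.139, 0.002, -0.119]
force: [0.2, 0.5, 0.6]
finger_gap: 0.004
grip_force: 0.0
```

```bash
python3 -c "
from h import *
cv2.imwrite('pics/top3.png',manip.snapshot('top'));cv2.imwrite('pics/scene3.png',manip.snapshot('scene'))
for fn in('top2','top3'):
 v=cv2.cvtColor(cv2.imread(f'pics/{fn}.png'),cv2.COLOR_BGR2HSV)[:,:,2].astype(np.float32)
 for h,(cx,cy),t in((Hr,(288.3,222.1),18),(Hs,(408.5,233.8),16.5)):
  for k in range(4):
   pts=[];tt=np.radians(t);E=end(h,tt);xx=np.cos(tt)*xb-np.sin(tt)*z
   for a in np.arange(0,2*np.pi,np.pi/60):
    q=np.array([proj('top',E+r*(np.cos(a)*xx+np.sin(a)*yb)) for r in np.arange(.023,.032,.00025)],np.float32)+[cx,cy]-proj('top',E)
    q=q.astype(np.float32);w=cv2.remap(v,q[None,:,0],q[None,:,1],1)[0];w=np.clip(w-w.max()*.85,0,None)
    pts.append((q*w[:,None]).sum(0)/w.sum())
   e=cv2.fitEllipse(np.array(pts,np.float32));(cx,cy)=e[0];t=lean('top',e[0],h)[0]
  print(fn,e[0],t)
a=cv2.imread('pics/top3.png')[200:255,370:430];b=cv2.imread('pics/top2.png')[200:255,370:430]
cv2.imwrite('pics/c3.png',cv2.resize(np.hstack([b,a]),None,fx=6,fy=6,interpolation=2))
"
```

```text
top2 (288.2576904296875, 221.04339599609375) 19.08
top2 (409.5518798828125, 233.37989807128906) 17.03
top3 (288.259033203125, 221.04103088378906) 19.08
top3 (409.8240966796875, 231.49783325195312) 18.84
```

View pics/c3.png

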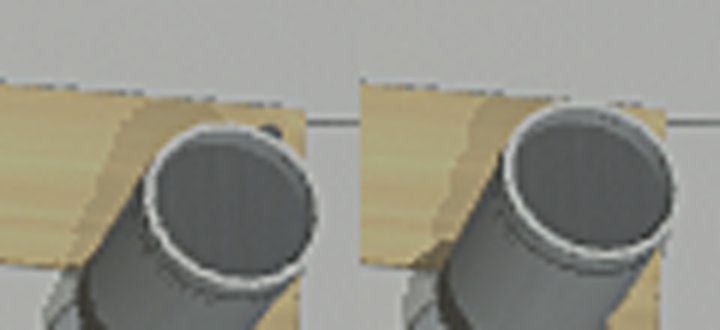

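The view shows the rim moved more than the fit says: its centre went from (232,207) to (230,181) in the 6x crop, about 4.3 px. The set spot is now at about 20.3°, roughly 2.3° past the aimed one. I'll correct it by pushing from behind in measured steps.

send_rows(series=[[[0,0,0],[0.35,0.35,0],1],[[0,0,0],[0.7,0.7,0],1],[[0,0,0],[1,0.95,0],1],[[0,0,0],[1,0.95,0],1]])

```text
time_s: 14.5
tcp_pos: [0.5285, -0.2858, 0.2949]
ee_rot: [-3.14, -0.001, -0.105]
force: [0.7, 0.1, -0.3]
finger_gap: 0.003
grip_force: 0.0
```

send_rows(series=[[[0,0,0],[0.36,0.35,0],1],[[0,0,0],[0.36,0.8,0],1],[[0,0,0],[0.36,0.95,0],1],[[0,0,0],[0.36,0.95,-0.1],1]])

```text
time_s: 14.9
tcp_pos: [0.5607, -0.1956, 0.2857]
ee_rot: [3.139, -0.0, -0.112]
force: [0.3, -0.1, 0.6]
finger_gap: 0.006
grip_force: 0.0
```

send_rows(series=[[[0,0,0],[0,0,-0.4],1],[[0,0,0],[0,0,-0.8],1],[[0,0,0],[0,0,-0.99],1],[[0,0,0],[-0.1,0,-0.99],1],[[0,0,0],[-0.1,0,-0.99],1],[[0,0,0],[-0.15,0,-0.99],1],[[0,0,0],[-0.15,0,-0.99],1]])

```text
time_s: 15.6
tcp_pos: [0.5446, -0.2014, 0.186]
ee_rot: [3.139, 0.001, -0.121]
force: [0.4, 0.2, 1.0]
finger_gap: 0.003
grip_force: 0.0
```

send_rows(series=[[[0,0,0],[-0.04,0.01,0],1],[[0,0,0],[-0.08,0.01,0],1],[[0,0,0],[-0.12,0.01,0],1],[[0,0,0],[-0.12,0.01,0],1]])

```text
time_s: 16.0
tcp_pos: [0.5331, -0.1996, 0.1852]
ee_rot: [3.141, 0.001, -0.12]
force: [2.4, 0.1, 1.8]
finger_gap: 0.004
grip_force: 1.3
```

send_rows(series=[[[0,0,0],[-0.03,0,0],1],[[0,0,0],[-0.04,0,0],1],[[0,0,0],[-0.04,0,0],1]])

```text
time_s: 16.3
tcp_pos: [0.5302, -0.1995, 0.1856]
ee_rot: [3.141, -0.001, -0.119]
force: [4.9, 0.8, 3.8]
finger_gap: 0.002
grip_force: 2.7
```

send_rows(series=[[[0,0,0],[-0.02,0,0.04],1],[[0,0,0],[-0.04,0,0.06],1],[[0,0,0],[-0.06,0,0.075],1],[[0,0,0],[-0.06,0,0.075],1]])

```text
time_s: 16.7
tcp_pos: [0.5219, -0.1994, 0.1914]
ee_rot: [3.141, 0.004, -0.12]
force: [3.5, 1.2, -3.1]
finger_gap: 0.002
grip_force: 1.8
```

send_rows(series=[[[0,0,0],[-0.02,0,0.01],1],[[0,0,0],[-0.03,0,0.015],1],[[0,0,0],[-0.03,0,0.015],1]])

```text
time_s: 17.0
tcp_pos: [0.5193, -0.1996, 0.1934]
ee_rot: [3.141, 0.004, -0.12]
force: [4.4, 1.5, -2.4]
finger_gap: 0.001
grip_force: 1.8
```

send_rows(series=[[[0,0,0],[0.2,0,0],1],[[0,0,0],[0.4,0,0.1],1],[[0,0,0],[0.4,0,0.6],1],[[0,0,0],[0.4,0,1],1],[[0,0,0],[0.4,0,1],1]])

```text
time_s: 17.5
tcp_pos: [0.5613, -0.2005, 0.2992]
ee_rot: [3.138, -0.003, -0.12]
force: [-0.0, 0.6, 0.5]
finger_gap: 0.007
grip_force: 0.0
```

send_rows(series=[[[0,0,0],[-0.2,-0.5,0],1],[[0,0,0],[-0.6,-0.9,0],1],[[0,0,0],[-1,-1,0],1],[[0,0,0],[-1,-1,0],1]])

```text
time_s: 17.9
tcp_pos: [0.4508, -0.307, 0.2921]
ee_rot: [3.137, 0.012, -0.135]
force: [-0.8, -0.7, 0.6]
finger_gap: 0.0
grip_force: 0.0
```

send_rows(series=[[[0,0,0],[-0.2,-0.5,0],1],[[0,0,0],[-0.4,-0.9,0],1],[[0,0,0],[-0.4,-0.95,0],1],[[0,0,0],[-0.4,-0.95,0],1]])

```text
time_s: 18.3
tcp_pos: [0.4174, -0.3964, 0.2923]
ee_rot: [-3.141, 0.006, -0.124]
force: [0.1, 0.9, 0.0]
finger_gap: 0.003
grip_force: 0.0
```

```bash
python3 -c "
from h import *
cv2.imwrite('pics/top4.png',manip.snapshot('top'));cv2.imwrite('pics/scene4.png',manip.snapshot('scene'))
G={}
for f in('top1','top2','top3','top4'):
  G[f]=cv2.cvtColor(cv2.imread(f'pics/{f}.png'),6).astype(np.float32)
# rim shift relative to top3 / top2 by template match of the rim patch (centres 408.1,234.1 and 407.9,229.75)
for f,c in(('top2',(408.1,234.1)),('top3',(407.9,229.75))):
  x,y=int(c[0]-18),int(c[1]-17);T=G[f][y:y+34,x:x+36]
  for k in('top2','top3','top4'):
    up=lambda m:cv2.resize(m,None,fx=8,fy=8,interpolation=cv2.INTER_CUBIC)
    m=cv2.matchTemplate(up(G[k][200:262,380:440]),up(T),cv2.TM_CCOEFF_NORMED);_,s,_,l=cv2.minMaxLoc(m)
    uv=(c[0]+l[0]/8+380-x,c[1]+l[1]/8+200-y);print(f,k,round(s,3),np.round(uv,2),lean('top',uv,Hs)[0])
a=np.hstack([cv2.imread('pics/top4.png')[200:255,y:y+60] for y in(260,370)])
cv2.imwrite('pics/c4.png',cv2.resize(a,None,fx=6,fy=6,interpolation=2))
"
```

```text
top2 top2 1.0 [408.1 234.1] 16.41
top2 top3 0.914 [407.98 229.6 ] 20.86
top2 top4 0.975 [408.1  233.23] 17.26
top3 top2 0.912 [408.02 234.25] 16.27
top3 top3 1.0 [407.9  229.75] 20.71
top3 top4 0.929 [407.9  233.25] 17.25
```

View pics/c4.png

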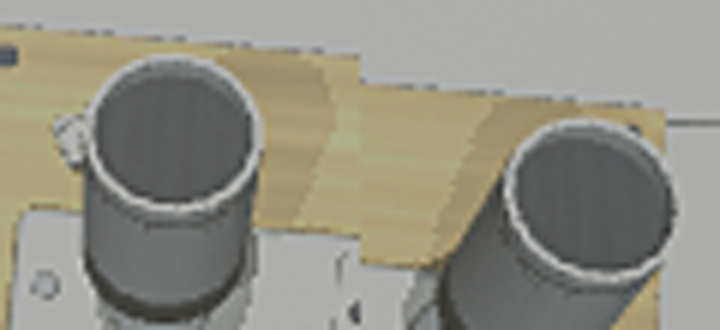

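Now the set spot is at 17.25° and the aimed one at 18.0°, and the aimed rim is unchanged at (175,134). I'll repeat the light push from the front, then withdraw.

send_rows(series=[[[0,0,0],[0,0.5,0],1],[[0,0,0],[0.05,1,0],1],[[0,0,0],[0.05,1,0],1],[[0,0,0],[0.05,1,0],1]])

```text
time_s: 18.8
tcp_pos: [0.4255, -0.2917, 0.2939]
ee_rot: [3.138, 0.004, -0.114]
force: [-0.3, -0.5, -0.2]
finger_gap: 0.006
grip_force: 0.0
```

send_rows(series=[[[0,0,0],[0,0.5,0],1],[[0,0,0],[0,1,0],1],[[0,0,0],[0,1,0],1],[[0,0,0],[0,1,0],1]])

```text
time_s: 19.2
tcp_pos: [0.4246, -0.1942, 0.2937]
ee_rot: [3.138, 0.004, -0.118]
force: [-0.1, -0.7, -0.8]
finger_gap: 0.008
grip_force: 0.0
```

send_rows(series=[[[0,0,0],[0,0.05,-0.4],1],[[0,0,0],[0,0.05,-0.8],1],[[0,0,0],[0,0.05,-0.98],1],[[0,0,0],[0.1,0.05,-0.98],1],[[0,0,0],[0.2,0.05,-0.98],1],[[0,0,0],[0.25,0.05,-0.98],1],[[0,0,0],[0.25,0.05,-0.98],1]])

```text
time_s: 19.9
tcp_pos: [0.4498, -0.1904, 0.1951]
ee_rot: [-3.14, 0.003, -0.12]
force: [0.8, 0.4, 0.2]
finger_gap: 0.003
grip_force: 0.0
```

send_rows(series=[[[0,0,0],[0.03,0,0],1],[[0,0,0],[0.06,0,0],1],[[0,0,0],[0.07,0,0],1],[[0,0,0],[0.07,0,0],1],[[0,0,0],[0.07,0,0],1]])

```text
time_s: 20.4
tcp_pos: [0.4559, -0.1899, 0.1952]
ee_rot: [3.141, 0.004, -0.12]
force: [-1.6, -0.6, 0.3]
finger_gap: 0.005
grip_force: 0.8
```

send_rows(series=[[[0,0,0],[0.02,0,0],1],[[0,0,0],[0.03,0,0],1],[[0,0,0],[0.03,0,0],1],[[0,0,0],[0.03,0,0],1]])

```text
time_s: 20.8
tcp_pos: [0.4591, -0.1897, 0.1952]
ee_rot: [3.141, 0.004, -0.12]
force: [-3.7, -0.8, -0.0]
finger_gap: 0.003
grip_force: 1.4
```

send_rows(series=[[[0,0,0],[-0.15,0,0],1],[[0,0,0],[-0.3,0,0.2],1],[[0,0,0],[-0.35,0,0.7],1],[[0,0,0],[-0.35,0,1],1],[[0,0,0],[-0.35,0,1],1]])

```text
time_s: 21.3
tcp_pos: [0.428, -0.1903, 0.3002]
ee_rot: [3.136, -0.006, -0.119]
force: [-0.9, -1.3, 0.4]
finger_gap: 0.002
grip_force: 0.0
```

send_rows(series=[[[0,0,0],[0,-0.5,0],1],[[0,0,0],[0,-1,0],1],[[0,0,0],[0,-1,0],1],[[0,0,0],[0,-1,0],1],[[0,0,0],[0,-1,0],1],[[0,0,0],[0,-1,0],1]])

```text
time_s: 21.9
tcp_pos: [0.4253, -0.2879, 0.2955]
ee_rot: [3.14, 0.003, -0.117]
force: [-0.9, -0.4, 0.3]
finger_gap: 0.005
grip_force: 0.0
```

```bash
python3 -c "
from h import *
cv2.imwrite('pics/top5.png',manip.snapshot('top'))
G={k:cv2.cvtColor(cv2.imread(f'pics/{k}.png'),6).astype(np.float32) for k in('top4','top5')}
up=lambda m:cv2.resize(m,None,fx=8,fy=8,interpolation=cv2.INTER_CUBIC)
for n,c in(('ref',(288.2,222)),('set',(408,233.2)),('bulb',(333,225))):
  x,y=int(c[0]-18),int(c[1]-17);m=cv2.matchTemplate(up(G['top5'][y-10:y+44,x-10:x+46]),up(G['top4'][y:y+34,x:x+36]),cv2.TM_CCOEFF_NORMED);_,s,_,l=cv2.minMaxLoc(m);print(n,s,l[0]/8-10,l[1]/8-10)
print(manip.state()['tcp_pos'])
"
```

```text
ref 0.9995265603065491 0.0 0.0
set 0.998475968837738 0.0 0.0
bulb 0.9985851049423218 0.0 0.0
[ 0.42512625 -0.28816208  0.29563147]
```

Nothing moved, the hand is clear and the spots are parallel, so I'm handing in.

```bash
python3 -c "
from workcell import manip
print(manip.sign_off())"
```

```text
the job is handed in; nothing more can be done
None
```

I swung the folded spot up and handed the job in: it measured 17.25° against the aimed spot's 18.0° (after one overshoot, corrected), it held a 3.7 N fingertip push, and the aimed spot and bulb stayed put; the hand-in gave no verdict.

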